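# Set a screw-down height stop with a gauge blade

### The job

Take the thin gauge blade (the one with the square grip block, not the thick one with the round grip) and slide it fully home under the foot of the height stop, tip against the back stop. Then turn the knurled screw on top until the foot nips the blade so that it just drags, that is, a pull of about 6 N on the blade would slide it: neither loose nor jammed. Do not force the screw, leave the blade nipped in the gap, let go, and leave the other things on the plate where they are.

Things in the scene. Friction and masses are not known exactly. Their poses are not given: they have to be found in the camera images.
- stand: the height stop: fixed dark steel C-shaped stand. Origin on the table under the screw axis; x runs along the bed from its open end to the closed back, z up. Base plate 8 mm thick, x -105 to 55 mm, y +-35. Column 44 mm wide from x = 14 mm on; its overhanging arm spans x -22 to 48 mm, y +-22, heights 55 to 69 mm. The foot, a steel rod 13 mm across, hangs under the arm on the screw axis.
- screw_head (a point): middle of the round knurled screw head on top of the arm: 28 mm across, heights 74 to 95 mm above the table, turning about the vertical through this point, straight above the stand's origin. Clockwise seen from above lowers the foot 3 mm per radian; the head stays at its height. It takes two to four grasps, and stays where it is left. Friction about 0.10 N m.
- under_foot (a point): point on top of the bed under the foot, on the screw axis. At the start the foot hangs 3 to 9 mm above an inserted 3 mm blade, differently each time and not measured. Once it touches, a spring in it presses the blade: about 5.6 N per mm of further travel, 17 N per radian. Each newton of nip adds 0.003 N m to the torque at the screw (13 N: 0.04 N m), whichever way it is turned or held.
- anvil: the bed, a flat bright steel bar fixed to the stand (same origin and axes): x -104 to 14 mm, 50 mm wide, its top 20 mm above the table. The blade lies on it. Polished: friction about 0.25 (0.2 to 0.3) under the blade and at the foot, so the pull that slides the nipped blade is about half of the nip force.
- stop (a point): point on top of the bed (20 mm above the table) at the middle of the column's face, 14 mm past the screw axis: the back stop that the blade's tip meets. Axes as the stand's.
- gauge: the gauge blade wanted, loose, steel, 0.09 kg: an upright square-cornered grip block 26 mm long (x), 12 mm thick (y) and 30 mm tall, from whose foot a flat leaf 16 mm wide and 3 mm thick runs out along +x to 98 mm from the origin. Origin at the centre of the underside of the grip block; z up. The underside of block and leaf is one flat face. Lies flat on the plate at the start.
- gauge_tip (a point): middle of the end edge of the gauge's leaf, on its underside (98 mm along x from the gauge's origin).
- gauge_thick: another gauge, not wanted: a round grip post 18 mm across and 30 mm tall with a leaf 8 mm thick, 24 mm wide, reaching 60 mm from the post's axis along x. Origin under the centre of the post. To be left alone.
- lens_ring: a loose black ring lying flat, 60 mm across, 12 mm high; to be left alone. Origin at its centre.
- driver: a loose screwdriver, 160 mm long with a black handle; to be left alone. Origin at the middle of its length.
- wipe_jar: a loose closed glass jar, 52 mm across, 70 mm tall; to be left alone. Origin under its centre.
Mind the look-alikes: they are no part of the job. What is shaped like the gauge but purple or yellow is not meant.

How it is judged:
On the way:
1. the thin gauge lies on the bed under the foot, fully home: tip within 6 mm of the back stop and 7 mm of the middle, and not nipped yet (under 4 N on the bed) (x of gauge_tip in the frame of stop between -0.006 and 0.003 m and y of gauge_tip in the frame of stop between -0.007 and 0.007 m and z of gauge_tip in the frame of stop between -0.002 and 0.003 m and contact force between anvil and gauge below 4 N), for 0.2 s.
At the end, for the whole second after the job is handed in: the thin gauge rests on the bed, its tip no more than 12 mm short of the back stop and within 9 mm of the middle, and the foot nips it so that it presses on the bed with 8 to 18 N (a sliding pull of about 4 to 9 N) (contact force between anvil and gauge between 8 and 18 N and x of gauge_tip in the frame of stop between -0.012 and 0.003 m and y of gauge_tip in the frame of stop between -0.009 and 0.009 m and z of gauge_tip in the frame of stop between -0.002 and 0.003 m and linear speed of gauge below 0.01 m/s); the robot touches nothing.
It fails at once if the blade is pressed on the bed with more than 40 N (screw forced or blade rammed down) (contact force between anvil and gauge above 40 N).
It fails at once if the thick gauge is moved by more than 30 mm (distance of gauge_thick from where it was at the start of the episode above 0.03 m).
It fails at once if the lens ring is moved by more than 30 mm (distance of lens_ring from where it was at the start of the episode above 0.03 m).
It fails at once if the screwdriver is moved by more than 30 mm (distance of driver from where it was at the start of the episode above 0.03 m).
It fails at once if the jar is moved by more than 30 mm (distance of wipe_jar from where it was at the start of the episode above 0.03 m).
It also fails if it takes over 72 s, if anything falls off the work surface, if the arm or the gripper's body presses on something with over 40 N, if the wrist force passes 120 N, or if a joint passes its speed limit or range.

### The arm

A 7-joint arm with a two-finger parallel gripper is mounted at the origin on the work surface. World frame = base frame: x ahead of the robot, y to its left, z up, the work surface at z = 0. Lengths are in m, angles in rad, forces in N, time in s.
With the tool pointing down it reaches from about 0.4 to 0.875 m from the base axis. Payload 19.3 kg.
Tool frame: the origin (TCP) lies at the very end of the fingers, on their centre line; the grasp point (between the pads) lies 19 mm behind it; z points along the fingers, y is the line along which they close (so a half turn about z gives the same grasp; the last joint's range is limited). The gripper opens to 85 mm and grips with 20 to 120 N. Pads are 22 mm wide; open, the fingers measure 114 mm over their backs; the gripper's body (76 mm by 85 mm) begins 54 mm behind the grasp point. The pads swing forward as they close: fully open they stand 13 mm farther back than shut.
Start: joints at [1.118, 0.521, -0.036, 1.599, 0.021, 1.021, -0.113], TCP at [0.233, -0.58, 0.231] pointing down, gripper open.
Joint ranges: [-2.91, 2.91], [-0.3, 2.13], [-1.5, 1.42], [0.17, 2.43], [-1.26, 4.41], [0.16, 1.93], [-2.52, 2.52]. Speed limits (rad/s): [1.89, 1.89, 2.39, 2.39, 3.01, 3.01, 3.01].

### API

Orientations are given as [roll, pitch, yaw] about the fixed x, y, z axes, in that order (R = Rz(yaw) Ry(pitch) Rx(roll)).
In Python, from workcell import bot gives the robot as it stands.
- The arm moves only by the tool carry_out, never from a script. Its argument "rows" is a list that holds one entry, the list of rows, each a list of 4 numbers: the shift along the tool's x, y, z in m, then the turn about the tool's z in degrees. In form: [[[x, y, z, twist], ...]]. A call has 1 to 12 rows; each row is the pose to reach, as a shift and turn from the pose commanded when the call began, along the tool's axes at that moment; what a row does not reach only later rows make up. A row lasts 1/12 s, in which the tool goes at most 41.7 mm and 7.16 degrees, less where a joint would pass 70% of its speed; a pose out of reach is approached as far as the arm can. A call with a gripper value outside its range is refused whole. "grip" is the finger opening in m, from 0 to 0.0854, set as the call begins (left out, the last holds). The fingers move at their own pace and stop on an object; "grip_force" is the grip in N (left out, the last holds). Time passes only in rows, so rows that repeat a pose let the fingers close. It gives the time, the measured TCP pose, the force, the opening and the grip force at its end, in the units of the state.
- bot.observe(): the state, without advancing time (a new reading comes with each control period).
- bot.grab_frame(name): name is "scene" or "side" or "wrist"; returns a dict with "pixels" (480x640x3 uint8, red, green, blue), "K" (3x3 intrinsics, pixels), "pose" (4x4, takes a point from camera to world coordinates). Camera axes: x right, y down, z forward; pixel columns grow to the right and rows downward; lengths in m; the calibration is good to about 2 mm. The wrist camera is an equidistant fisheye: a pixel r from the principal point sees the ray r / f radians off the axis. A picture is of the moment at which its call begins. There is no depth.
- bot.job_done(): hands the job in; it is judged then, once.
Trained networks look in a picture, given as the dict that the camera call returned (one of the last four; its "shot" number tells which), for a name from the list of things; names that differ only in an ending like _2 or _b are one class to them, and where a whole thing is asked for, a point or a joint stands for the part that bears it (a point fixed in the world has none). Each returns a list of dicts, best first, with "conf" (0 to 1); they miss things now and then, are a little off and sometimes report something else, mostly with a low value. They report only what shows in the picture. A call takes as long as a camera call. They do not tell look-alikes from the thing itself.
- bot.look_for(picture, label): "position" ([column, row] in pixels, amid what is visible of it).
- bot.regions_of(picture, label): "region" (480x640 bool, what is visible of it) and "position" ([column, row] in pixels, amid what is visible of it).
- bot.spot_point(picture, label): "position" ([column, row] in pixels: a listed point, or the origin of a listed thing).
The state is a dict: "clock": time; "qpos": joint angles; "qd": joint speeds; "joint_efforts": joint torques, N m; "position": TCP position; "tool_rot": TCP orientation; "force": force on the tool from outside, world axes, zero at the start; "moment": the same for the moment, N m; "grip_width": finger opening in m; "finger_force": force on a finger pad.
Only numpy, scipy, OpenCV 4.12 (cv2) and the standard library are available. Lean on these libraries where they do the work, as an engineer would, in place of code of your own. Each camera call takes 0.05 s, during which the arm holds its last target. There are 200 camera calls.

## Working session

There is one attempt and no reset: what is moved stays moved. The work goes in short steps, Python scripts to look and compute and a tool call to move; the robot and the scene stay as the last step left them, time stands still between calls to the robot, and variables do not carry over. Pictures are saved under pics/ and viewed, at most 10 in all, crops included, and the job is handed in when it is done.

Besides the shell and the picture viewer there is one more tool, called as a command line: name --argument value ..., lists and objects as JSON in quotes. carry_out: Moves the arm, as the interface text tells. Its arguments: {"type":"object","properties":{"rows":{"type":"array","items":{"type":"array","items":{"type":"array","items":{"type":"number"}}}},"grip":{"type":"number"},"grip_force":{"type":"number"}},"required":["rows"]}

```bash
mkdir -p pics; ls
cat > h.py <<'E'
import numpy as np, cv2
from workcell import bot
def save(p,n): cv2.imwrite('pics/'+n,cv2.cvtColor(p,cv2.COLOR_RGB2BGR))
def ray(f,uv,fish=False):
    K=np.array(f['K']);T=np.array(f['pose'])
    x=(uv[0]-K[0,2])/K[0,0];y=(uv[1]-K[1,2])/K[1,1]
    if fish:
        r=np.hypot(x,y);s=np.sin(r)/max(r,1e-9);d=np.array([x*s,y*s,np.cos(r)])
    else: d=np.array([x,y,1.])
    return T[:3,3],T[:3,:3]@(d/np.linalg.norm(d))
def at_z(f,uv,z,fish=False):
    o,d=ray(f,uv,fish);return o+d*(z-o[2])/d[2]
def proj(f,P,fish=False):
    K=np.array(f['K']);T=np.array(f['pose']);p=T[:3,:3].T@(np.array(P)-T[:3,3])
    if fish:
        r=np.hypot(p[0],p[1]);t=np.arctan2(r,p[2]);x,y=p[:2]/max(r,1e-9)*t
    else: x,y=p[:2]/p[2]
    return np.array([K[0,0]*x+K[0,2],K[1,1]*y+K[1,2]])
E
python3 - <<'E'
from h import *
np.set_printoptions(precision=4,suppress=True)
s=bot.observe();print({k:np.round(v,3) for k,v in s.items()})
H={'screw_head':.0845,'under_foot':.02,'stop':.02,'gauge':0,'gauge_tip':0,'gauge_thick':0,'lens_ring':0,'driver':.01,'wipe_jar':0,'stand':0}
P=[]
for c in('scene','side'):
    f=bot.grab_frame(c);P.append(f['pixels']);print(c,np.array(f['pose'])[:3,3])
    for n,z in H.items():
        for r in bot.spot_point(f,n)[:4]:print(n,round(r['conf'],2),np.round(r['position']),at_z(f,r['position'],z))
save(cv2.resize(np.vstack(P),(533,800))[:0] if 0 else P[0],'scene.png');save(P[1],'side.png')
E
```

```text
pics
{'clock': np.float64(0.0), 'qpos': array([ 1.118,  0.522, -0.036,  1.6  ,  0.021,  1.021, -0.113]), 'qd': array([-0.   , -0.   ,  0.002,  0.001, -0.001,  0.   , -0.   ]), 'joint_efforts': array([ -0.   , -92.712,   1.98 , -36.993,   0.018,   0.008,  -0.   ]), 'position': array([ 0.233, -0.579,  0.231]), 'tool_rot': array([-3.141,  0.   ,  0.383]), 'force': array([-0.162,  0.146,  0.603]), 'moment': array([-0.033,  0.003, -0.005]), 'finger_force': np.float64(0.0), 'grip_width': np.float64(0.085)}
scene [ 1.1295 -0.3346  0.8335]
screw_head 0.91 [374. 208.] [0.5243 0.1319 0.0845]
under_foot 0.68 [373. 229.] [0.525  0.1328 0.02  ]
stop 0.71 [376. 228.] [0.5269 0.1408 0.02  ]
gauge 0.81 [326. 322.] [ 0.661  -0.0654  0.    ]
gauge 0.76 [268. 228.] [ 0.3879 -0.0496  0.    ]
gauge 0.7 [133. 291.] [ 0.4007 -0.3566  0.    ]
gauge 0.61 [247. 323.] [ 0.5862 -0.1929 -0.    ]
gauge_tip 0.9 [260. 266.] [ 0.475  -0.1105  0.    ]
gauge_tip 0.85 [305. 282.] [ 0.5586 -0.0524  0.    ]
gauge_tip 0.82 [181. 273.] [ 0.4078 -0.2571  0.    ]
gauge_tip 0.79 [230. 285.] [ 0.4864 -0.1841 -0.    ]
gauge_thi
[... 472 characters left out ...]
 [410. 208.] [ 0.4001 -0.3469  0.    ]
gauge 0.54 [345. 205.] [ 0.5873 -0.2884  0.    ]
gauge 0.53 [295. 240.] [ 0.6513 -0.0693  0.    ]
gauge_tip 0.83 [359. 250.] [ 0.4703 -0.0953  0.    ]
gauge_tip 0.75 [364. 192.] [ 0.5612 -0.3857  0.    ]
gauge_tip 0.75 [327. 251.] [ 0.5487 -0.0608  0.    ]
gauge_tip 0.71 [368. 233.] [ 0.4751 -0.1775  0.    ]
gauge_thick 0.49 [373. 234.] [ 0.4601 -0.1785  0.    ]
lens_ring 0.69 [304. 212.] [ 0.6888 -0.2089  0.    ]
driver 0.93 [208. 372.] [0.6082 0.3976 0.01  ]
driver 0.41 [370. 234.] [ 0.4636 -0.1654  0.01  ]
wipe_jar 0.57 [268. 396.] [ 0.4742  0.392  -0.    ]
stand 0.85 [306. 298.] [0.5229 0.1225 0.    ]
stand 0.21 [303. 304.] [ 0.5202  0.1448 -0.    ]
```

Run:
```python
import cv2
a=cv2.imread('pics/scene.png')[150:410,80:480];cv2.imwrite('pics/sceneC.png',cv2.resize(a,(800,520),interpolation=cv2.INTER_CUBIC))
```

```text
(no output)
```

View pics/sceneC.png

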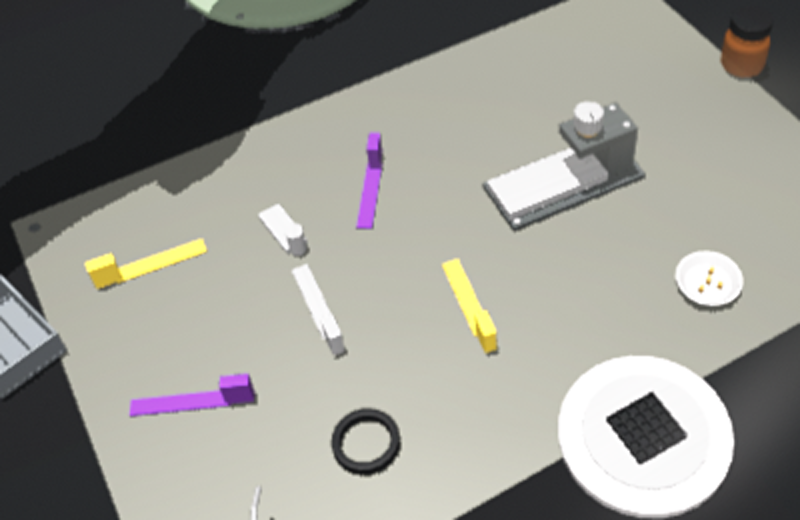

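View pics/side.png

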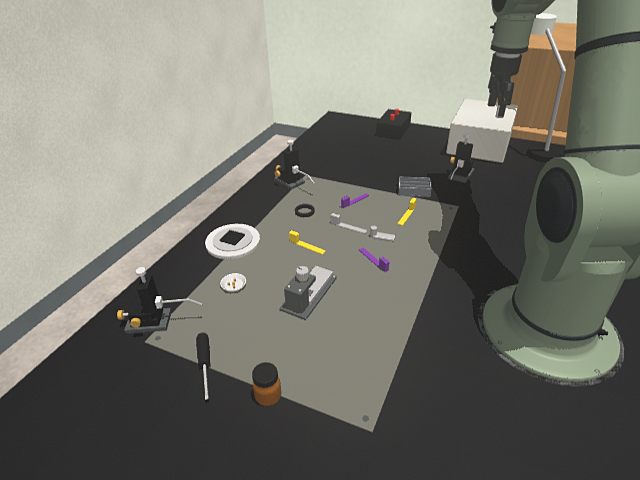

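The silver pieces in the crop are the thick gauge with a round post (scene pixel 228,269) and the thin one with a square block (249,320; tip 231,284). The yellow pieces (132,284 and 324,316) and purple pieces (268,226 and 197,345) are look-alikes. The thin silver one fits the description. Its origin is about (0.583,-0.194), and its 97 mm length matches the given 98 mm. I'll move above it and confirm it in an enlarged close-up.

```bash
cat >> h.py <<'E'
def plan(x,y,z,yawdeg):
    s=bot.observe();r=s['tool_rot'];yw=r[2]
    d=np.array([x,y,z])-s['position'];c,n=np.cos(yw),np.sin(yw)
    t=-((yawdeg-np.degrees(yw)+180)%360-180)
    print('at',np.round(s['position'],4),np.round(r,4),'shift mm',np.round([1e3*(c*d[0]+n*d[1]),1e3*(n*d[0]-c*d[1]),-1e3*d[2]],1),'twist',round(t,2))
E
python3 - <<'E'
from h import *
plan(.55,-.19,.23,174)
E
```

```text
at [ 0.2334 -0.5798  0.2313] [-3.1416  0.      0.3827] shift mm [ 439.3 -243.4    1.3] twist -152.07
```

carry_out --rows '[[[0.44, -0.243, 0, -80], [0.44, -0.243, 0, -80], [0.44, -0.243, 0, -80], [0.44, -0.243, 0, -80], [0.44, -0.243, 0, -80], [0.44, -0.243, 0, -80], [0.44, -0.243, 0, -80], [0.44, -0.243, 0, -80], [0.44, -0.243, 0, -80], [0.44, -0.243, 0, -80], [0.44, -0.243, 0, -80], [0.44, -0.243, 0, -80]]]'

```text
clock: 2.1
position: [0.5501, -0.1905, 0.2315]
tool_rot: [3.141, 0.0, 1.787]
force: [0.8, -2.0, -0.3]
grip_width: 0.0852
finger_force: 0.0
```

Run:
```python
from h import *
plan(.55,-.19,.23,174)
```

```text
at [ 0.5501 -0.1905  0.2315] [3.1413e+00 2.0000e-04 1.7868e+00] shift mm [ 0.5 -0.   1.5] twist -71.62
```

carry_out --rows '[[[0, 0, 0, -72], [0, 0, 0, -72], [0, 0, 0, -72], [0, 0, 0, -72], [0, 0, 0, -72], [0, 0, 0, -72], [0, 0, 0, -72], [0, 0, 0, -72], [0, 0, 0, -72], [0, 0, 0, -72], [0, 0, 0, -72], [0, 0, 0, -72]]]'

```text
clock: 3.1
position: [0.5491, -0.1923, 0.2312]
tool_rot: [3.141, -0.0, 3.032]
force: [-0.3, -0.6, -0.4]
grip_width: 0.0856
finger_force: 0.0
```

Run:
```python
from h import *
f=bot.grab_frame('wrist');save(f['pixels'],'w1.png')
print(np.round(f['K'],1),np.round(f['pose'],3))
for n in('gauge','gauge_tip'):
    for r in bot.spot_point(f,n)[:4]:print(n,round(r['conf'],2),np.round(r['position']),at_z(f,r['position'],0,1))
plan(.55,-.19,.23,174)
```

```text
[[371.6   0.  319.8]
 [  0.  371.6 240.2]
 [  0.    0.    1. ]] [[ 0.109  0.949  0.297  0.473]
 [ 0.994 -0.105 -0.031 -0.185]
 [ 0.002  0.299 -0.954  0.373]
 [ 0.     0.     0.     1.   ]]
gauge 0.95 [149.  83.] [ 0.39751534 -0.35688101  0.        ]
gauge 0.94 [324. 235.] [ 0.58399876 -0.19178617  0.        ]
gauge 0.89 [436.  39.] [ 0.38936231 -0.0564017   0.        ]
gauge 0.74 [435. 283.] [ 0.65355448 -0.07214441  0.        ]
gauge_tip 0.86 [322. 140.] [ 0.48596963 -0.18355156  0.        ]
gauge_tip 0.72 [156. 222.] [ 5.48010691e-01 -3.75121773e-01  5.55111512e-17]
gauge_tip 0.67 [452. 198.] [ 0.55766943 -0.05141831  0.        ]
gauge_tip 0.65 [394. 118.] [ 0.47061566 -0.10888387  0.        ]
at [ 0.5492 -0.1921  0.2313] [-3.1414 -0.      3.0322] shift mm [-0.6  2.2  1.3] twist -0.27
```

View pics/w1.png

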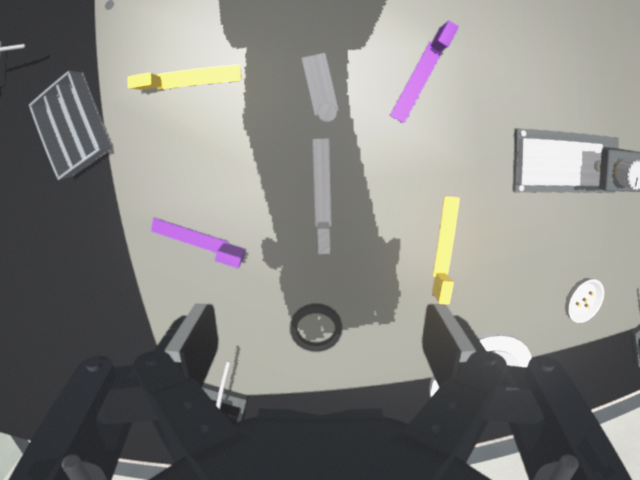

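The target is confirmed in plan: silver, square block at (323,241), leaf to (321,140). The round-post thick gauge is at (325,112). Here is an enlarged crop to check before reaching.

Run:
```python
from h import *
a=cv2.imread('pics/w1.png')[40:265,260:400];cv2.imwrite('pics/w1c.png',cv2.resize(a,(373,600),interpolation=cv2.INTER_CUBIC))
plan(.584,-.192,.04,175.2)
```

```text
at [ 0.5492 -0.1921  0.2313] [-3.1414 -0.      3.0322] shift mm [-34.6   3.9 191.3] twist -1.47
```

View pics/w1c.png

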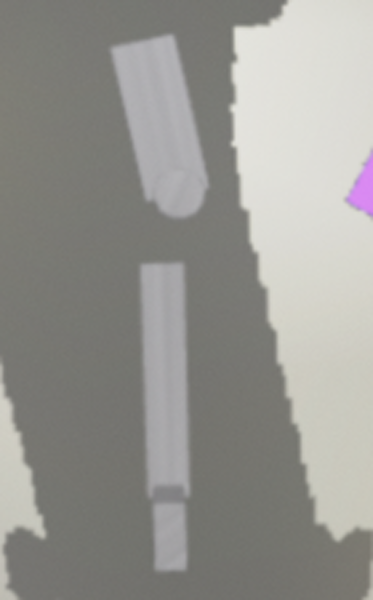

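The crop confirms it: the lower piece has the square block and narrow leaf, and the upper one has the round post.

carry_out --rows '[[[-0.035, 0.004, 0, -1.5], [-0.035, 0.004, 0.04, -1.5], [-0.035, 0.004, 0.08, -1.5], [-0.035, 0.004, 0.115, -1.5], [-0.035, 0.004, 0.145, -1.5], [-0.035, 0.004, 0.17, -1.5], [-0.035, 0.004, 0.19, -1.5], [-0.035, 0.004, 0.205, -1.5], [-0.035, 0.004, 0.215, -1.5], [-0.035, 0.004, 0.22, -1.5], [-0.035, 0.004, 0.225, -1.5], [-0.035, 0.004, 0.225, -1.5]]]' --grip 0.04

```text
clock: 4.25
position: [0.5845, -0.1918, 0.0063]
tool_rot: [-3.141, 0.0, 3.061]
force: [0.3, -0.9, -0.4]
grip_width: 0.0402
finger_force: 0.0
```

carry_out --rows '[[[0, 0, 0, 0], [0, 0, 0, 0], [0, 0, 0, 0], [0, 0, 0, 0], [0, 0, 0, 0], [0, 0, 0, 0]]]' --grip 0.0 --grip_force 50

```text
clock: 4.75
position: [0.5849, -0.192, 0.0073]
tool_rot: [-3.141, 0.001, 3.062]
force: [-1.8, -0.4, 7.0]
grip_width: 0.0115
finger_force: 49.0
```

Run:
```python
from h import *
s=bot.observe();print({k:np.round(v,3) for k,v in s.items()})
f=bot.grab_frame('wrist');save(f['pixels'],'w2.png')
for n in('gauge','gauge_tip'):
    for r in bot.spot_point(f,n)[:2]:print(n,round(r['conf'],2),np.round(r['position']),at_z(f,r['position'],0,1))
```

```text
{'clock': np.float64(4.75), 'qpos': array([ 0.609,  0.874, -0.587,  1.734,  0.678,  0.744,  1.163]), 'qd': array([ 0.001, -0.   , -0.   ,  0.   ,  0.   , -0.001,  0.   ]), 'joint_efforts': array([-2.45000e-01, -1.01385e+02, -1.39790e+01, -2.22460e+01,
        1.05000e-01, -3.87000e-01,  6.00000e-03]), 'position': array([ 0.585, -0.192,  0.007]), 'tool_rot': array([-3.141e+00,  1.000e-03,  3.062e+00]), 'force': array([-1.83 , -0.363,  6.96 ]), 'moment': array([-0.041,  0.315, -0.007]), 'finger_force': np.float64(48.992), 'grip_width': np.float64(0.012)}
gauge 0.84 [323. 299.] [ 0.58271606 -0.19118026  0.        ]
gauge 0.81 [127. 320.] [ 0.58978261 -0.29166055  0.        ]
gauge_tip 0.93 [320.  66.] [ 0.48391951 -0.18465812  0.        ]
gauge_tip 0.83 [498.  35.] [ 0.46981923 -0.10741309  0.        ]
```

carry_out --rows '[[[0, 0, -0.03, 0], [0, 0, -0.07, 0], [0, 0, -0.11, 0], [0, 0, -0.13, 0]]]'

```text
clock: 5.23
position: [0.5857, -0.1918, 0.1411]
tool_rot: [-3.141, 0.004, 3.062]
force: [0.5, 0.3, 0.4]
grip_width: 0.0106
finger_force: 48.9
```

Run:
```python
from h import *
f1={'K':[[371.6,0,319.8],[0,371.6,240.2],[0,0,1]],'pose':[[.109,.949,.297,.473],[.994,-.105,-.031,-.185],[.002,.299,-.954,.373],[0,0,0,1]]}
f=f1
for uv,z in(((515,129),.008),((515,192),.008),((523,136),.02),((523,187),.02)):print(uv,at_z(f,uv,z,1))
fs=bot.grab_frame('scene');g=bot.regions_of(fs,'anvil')
for r in g[:2]:
    m=r['region'].astype(np.uint8);print('anvil',r['conf'],m.sum())
    c=max(cv2.findContours(m,0,2)[0],key=cv2.contourArea);q=cv2.boxPoints(cv2.minAreaRect(c))
    for p in q:print(p,at_z(fs,p,.02))
plan(.52,.05,.13,85)
```

```text
(515, 129) [0.48611562 0.02311941 0.008     ]
(515, 192) [0.55505403 0.02170413 0.008     ]
(523, 136) [0.4931448  0.02598019 0.02      ]
(523, 187) [0.54757331 0.02514756 0.02      ]
at [ 0.5862 -0.1922  0.1407] [-3.14    0.0059  3.0614] shift mm [ 85.4 236.2  10.7] twist 90.4
```

Run:
```python
from h import *
plan(.5208,-.0075,.135,88.5)
```

```text
at [ 0.5862 -0.1922  0.1407] [-3.14    0.0059  3.0614] shift mm [ 80.  178.9   5.7] twist 86.9
```

carry_out --rows '[[[0.08, 0.179, 0, 87], [0.08, 0.179, 0, 87], [0.08, 0.179, 0, 87], [0.08, 0.179, 0, 87], [0.08, 0.179, 0, 87], [0.08, 0.179, 0, 87], [0.08, 0.179, 0, 87], [0.08, 0.179, 0, 87], [0.08, 0.179, 0, 87], [0.08, 0.179, 0, 87], [0.08, 0.179, 0, 87], [0.08, 0.179, 0, 87]]]'

```text
clock: 6.33
position: [0.5186, -0.0071, 0.136]
tool_rot: [-3.141, 0.0, 1.572]
force: [0.7, 0.4, -1.2]
grip_width: 0.011
finger_force: 49.0
```

carry_out --rows '[[[0, 0, 0, 0], [0, 0, 0, 0], [0, 0, 0, 0]]]'

```text
clock: 6.58
position: [0.5188, -0.0069, 0.1362]
tool_rot: [-3.141, 0.0, 1.583]
force: [-0.3, -0.2, -0.6]
grip_width: 0.0109
finger_force: 49.0
```

Run:
```python
from h import *
s=bot.observe();p=s['position'];print(p,s['tool_rot'],s['grip_width'],s['finger_force'])
f=bot.grab_frame('wrist');save(f['pixels'],'w3.png');np.savez('w3',K=f['K'],pose=f['pose'])
print(np.round(f['pose'],3))
for n,z in(('gauge',p[2]-.006),('gauge_tip',p[2]-.006),('screw_head',.0845),('stand',0)):
    for r in bot.spot_point(f,n)[:1]:print(n,round(r['conf'],2),np.round(r['position']),at_z(f,r['position'],z,1))
```

```text
[ 0.51877897 -0.00694008  0.1361833 ] [-3.14138113e+00  5.40045171e-05  1.58286556e+00] 0.010855300579742018 49.02804672718048
[[ 1.     0.012  0.004  0.518]
 [ 0.012 -0.955 -0.297  0.068]
 [ 0.     0.297 -0.955  0.278]
 [ 0.     0.     0.     1.   ]]
gauge 0.79 [470. 298.] [ 0.58879535 -0.00528312  0.1301833 ]
gauge_tip 0.91 [265. 333.] [ 0.49323381 -0.02326348  0.1301833 ]
screw_head 0.78 [340.  16.] [0.52712159 0.12889472 0.0845    ]
stand 0.57 [332.  46.] [0.52622949 0.13111135 0.        ]
```

View pics/w3.png

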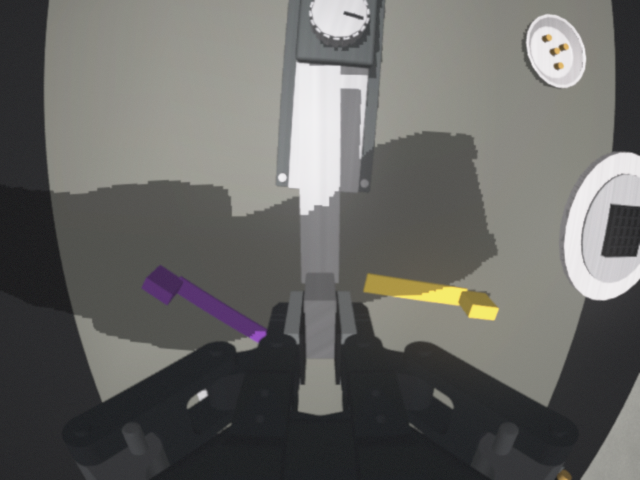

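Run:
```python
from h import *
f=dict(np.load('w3.npz'))
for n,uv,z in(('baseL',(276,186),.008),('baseR',(370,192),.008),('armL',(297,62),.069),('armR',(379,66),.069),('head top',(340,13),.095),('edgeL',(292,0),.008),('screwL',(282,177),.008),('screwR',(365,183),.008)):print(n,at_z(f,uv,z,1))
p=[.5188,-.0069,.130]
print('tip expected px',proj(f,[.5188-.0012,.0921,.13],1))
```

```text
baseL [0.48598862 0.02587187 0.008     ]
baseR [0.55537289 0.02227237 0.008     ]
armL [0.50465844 0.10595367 0.069     ]
armR [0.55000602 0.10489517 0.069     ]
head top [0.52673673 0.1271849  0.095     ]
edgeL [0.49647968 0.16543683 0.008     ]
screwL [0.49048513 0.0325723  0.008     ]
screwR [0.55138834 0.02891909 0.008     ]
tip expected px [320.47394939  69.09437102]
```

Run:
```python
from h import *
plan(.5191,-.0023,.030,87)
```

```text
at [ 0.5189 -0.0071  0.1362] [-3.1415e+00 -1.0000e-04  1.5793e+00] shift mm [  4.8   0.3 106.2] twist 3.49
```

carry_out --rows '[[[0.004, 0, 0, 2.7], [0.004, 0, 0.03, 2.7], [0.004, 0, 0.06, 2.7], [0.004, 0, 0.08, 2.7], [0.004, 0, 0.09, 2.7], [0.004, 0, 0.096, 2.7], [0.004, 0, 0.1, 2.7], [0.004, 0, 0.103, 2.7], [0.004, 0, 0.104, 2.7], [0.004, 0, 0.104, 2.7], [0.004, 0, 0.104, 2.7]]]'

```text
clock: 7.75
position: [0.5193, -0.003, 0.0329]
tool_rot: [3.141, -0.0, 1.531]
force: [-0.4, -0.4, -0.6]
grip_width: 0.0108
finger_force: 49.1
```

Run:
```python
from h import *
s=bot.observe();print({k:np.round(s[k],4) for k in('position','tool_rot','force','moment')})
f=bot.grab_frame('wrist');np.savez('w4',K=f['K'],pose=f['pose'])
g=bot.grab_frame('side');t=bot.spot_point(g,'gauge_tip')[:3]
for r in t:print(r['conf'],r['position'],at_z(g,r['position'],.023))
a=f['pixels'][0:340,200:440];b=g['pixels'][220:340,240:400]
save(np.hstack([cv2.resize(a,(376,533)),cv2.resize(b,(420,533)) if 0 else cv2.copyMakeBorder(cv2.resize(b,(420,315),interpolation=2),0,218,0,0,0)]),'w4.png')
```

```text
{'position': array([ 0.5193, -0.003 ,  0.0329]), 'tool_rot': array([ 3.1406, -0.    ,  1.531 ]), 'force': array([-0.4011, -0.3734, -0.6205]), 'moment': array([-0.0412,  0.0663, -0.0374])}
0.69 [357.9, 249.5] [ 0.46487457 -0.0697485   0.023     ]
0.65 [400.2, 225.8] [ 0.39376055 -0.21492166  0.023     ]
0.54 [312.2, 281.6] [0.52223086 0.08894446 0.023     ]
```

View pics/w4.png

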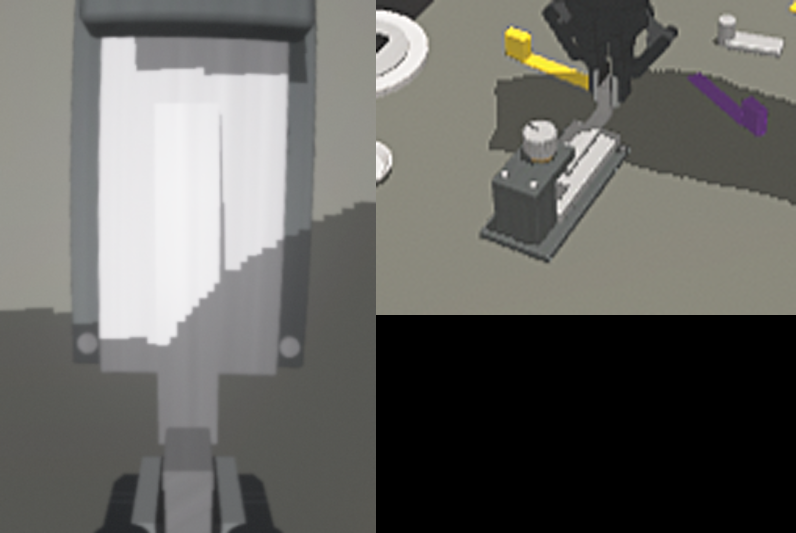

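carry_out --rows '[[[0, 0, 0.002, 1], [0, 0, 0.004, 1], [0.003, 0, 0.0042, 1], [0.008, 0, 0.0042, 1], [0.014, 0, 0.0042, 1], [0.02, 0, 0.0042, 1], [0.026, 0, 0.0042, 1], [0.031, 0, 0.0042, 1], [0.035, 0, 0.0042, 1], [0.037, 0, 0.0042, 1], [0.038, 0, 0.0042, 1], [0.038, 0, 0.0042, 1]]]'

```text
clock: 8.9
position: [0.5204, 0.0351, 0.0281]
tool_rot: [3.142, 0.0, 1.514]
force: [-0.4, 0.7, -0.4]
grip_width: 0.0108
finger_force: 49.1
```

carry_out --rows '[[[0.001, 0, 0.0004, 0], [0.002, 0, 0.0008, 0], [0.003, 0, 0.001, 0], [0.004, 0, 0.001, 0], [0.004, 0, 0.001, 0]]]'

```text
clock: 9.32
position: [0.5208, 0.039, 0.0272]
tool_rot: [3.141, -0.0, 1.514]
force: [0.7, -1.0, 3.8]
grip_width: 0.011
finger_force: 49.7
```

carry_out --rows '[[[0.001, 0, -0.0003, 0], [0.002, 0, -0.0003, 0], [0.003, 0, -0.0003, 0], [0.003, 0, -0.0003, 0]]]'

```text
clock: 9.65
position: [0.5207, 0.0421, 0.0273]
tool_rot: [-3.141, 0.0, 1.514]
force: [-0.1, -0.7, 0.0]
grip_width: 0.0109
finger_force: 49.1
```

carry_out --rows '[[[0.0007, 0, 0, 0], [0.0015, 0, 0, 0], [0.0015, 0, 0, 0]]]'

```text
clock: 9.9
position: [0.5206, 0.0424, 0.0273]
tool_rot: [-3.141, 0.001, 1.513]
force: [0.6, -6.6, 0.2]
grip_width: 0.0112
finger_force: 49.3
```

carry_out --rows '[[[-0.0012, 0, 0, 0], [-0.0012, 0, 0, 0], [-0.0012, 0, 0, 0]]]'

```text
clock: 10.15
position: [0.5208, 0.0422, 0.0274]
tool_rot: [-3.142, -0.0, 1.514]
force: [0.6, -2.0, -0.3]
grip_width: 0.0111
finger_force: 49.1
```

carry_out --rows '[[[0, 0, 0, 0], [0, 0, 0, 0], [0, 0, 0, 0], [0, 0, -0.003, 0], [0, 0, -0.01, 0], [0, 0, -0.03, 0], [0, 0, -0.06, 0], [0, 0, -0.1, 0], [0, 0, -0.14, 0], [0, 0, -0.17, 0]]]' --grip 0.035

```text
clock: 10.98
position: [0.521, 0.0426, 0.2011]
tool_rot: [3.139, -0.001, 1.514]
force: [1.2, 0.1, 0.1]
grip_width: 0.0354
finger_force: 0.0
```

Run:
```python
from h import *
f=bot.grab_frame('wrist');save(f['pixels'][0:340,160:480],'w5.png');np.savez('w5',K=f['K'],pose=f['pose'])
for n,z in(('gauge',.02),('gauge_tip',.02),('screw_head',.0845)):
    for r in bot.spot_point(f,n)[:2]:print(n,round(r['conf'],2),np.round(r['position']),at_z(f,r['position'],z,1))
plan(.5265,.1285,.2,175)
```

```text
gauge 0.83 [203. 307.] [ 0.39855887 -0.0458325   0.02      ]
gauge 0.74 [446. 306.] [ 0.64347486 -0.05980423  0.02      ]
gauge_tip 0.88 [282. 343.] [ 0.47508536 -0.09038316  0.02      ]
gauge_tip 0.66 [359. 299.] [ 0.55482148 -0.04455122  0.02      ]
screw_head 0.68 [322. 112.] [0.5277219  0.12909245 0.0845    ]
at [0.521  0.0422 0.1985] [ 3.1396e+00 -1.0000e-04  1.5136e+00] shift mm [86.5  0.5 -1.5] twist -88.28
```

View pics/w5.png

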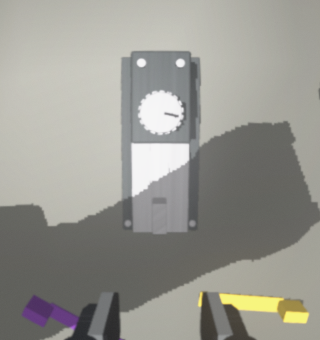

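carry_out --rows '[[[0.086, 0.001, 0, -85], [0.086, 0.001, 0, -85], [0.086, 0.001, 0, -85], [0.086, 0.001, 0, -85], [0.086, 0.001, 0, -85], [0.086, 0.001, 0, -85], [0.086, 0.001, 0, -85], [0.086, 0.001, 0, -85], [0.086, 0.001, 0, -85], [0.086, 0.001, 0, -85], [0.086, 0.001, 0, -85], [0.086, 0.001, 0, -85]]]' --grip 0.055

```text
clock: 12.18
position: [0.5261, 0.128, 0.1963]
tool_rot: [-3.141, -0.002, 3.004]
force: [-0.2, 0.2, -0.4]
grip_width: 0.0549
finger_force: 0.0
```

Run:
```python
from h import *
f=bot.grab_frame('wrist')
for r in bot.spot_point(f,'screw_head')[:2]+bot.look_for(f,'screw_head')[:1]:print(round(r['conf'],2),np.round(r['position']),at_z(f,r['position'],.0845,1))
plan(.5272,.129,.0735,175); print(bot.observe()['qpos'])
```

```text
0.85 [319. 236.] [0.52576815 0.12717322 0.0845    ]
0.64 [309. 208.] [0.50424139 0.12261584 0.0845    ]
at [0.5262 0.1279 0.1965] [-3.1415e+00 -1.9000e-03  2.9943e+00] shift mm [ -0.8   1.3 123. ] twist -3.44
[ 0.18540985  0.51955817 -0.7327727   1.82886835  0.4175726   0.95535167
  0.69449924]
```

carry_out --rows '[[[0, 0.0005, 0.03, -7], [0, 0.0005, 0.06, -14], [0, 0.0005, 0.085, -20], [0, 0.0005, 0.1, -20], [0, 0.0005, 0.11, -20], [0, 0.0005, 0.116, -20], [0, 0.0005, 0.12, -20], [0, 0.0005, 0.122, -20], [0, 0.0005, 0.123, -20], [0, 0.0005, 0.123, -20]]]'

```text
clock: 13.17
position: [0.5271, 0.1287, 0.0749]
tool_rot: [-3.141, 0.001, -2.938]
force: [-0.1, 0.5, 0.5]
grip_width: 0.0549
finger_force: 0.0
```

carry_out --rows '[[[0, 0, 0, 0], [0, 0, 0, 0], [0, 0, 0, 0], [0, 0, 0, 0], [0, 0, 0, 0], [0, 0, 0, 0]]]' --grip 0.0 --grip_force 40

```text
clock: 13.67
position: [0.5269, 0.1291, 0.0751]
tool_rot: [3.141, 0.001, -2.937]
force: [-2.9, 2.4, 6.8]
grip_width: 0.0265
finger_force: 38.8
```

```bash
cat > st.py <<'E'
from h import *
s=bot.observe();print({k:np.round(s[k],4).tolist() for k in('clock','position','tool_rot','force','moment','grip_width','finger_force','qpos')})
E
python3 st.py
```

```text
{'clock': 13.6667, 'position': [0.5269, 0.1291, 0.0751], 'tool_rot': [3.1411, 0.0009, -2.9368], 'force': [-2.9404, 2.3971, 6.8048], 'moment': [0.3803, 0.6409, 0.0397], 'grip_width': 0.0265, 'finger_force': 38.8342, 'qpos': [0.1465, 0.707, -0.6975, 1.9123, 0.6495, 0.7606, 0.8523]}
```

carry_out --rows '[[[0, 0, 0, 3], [0, 0, 0, 7], [0, 0, 0, 11], [0, 0, 0, 15], [0, 0, 0, 19], [0, 0, 0, 23], [0, 0, 0, 27], [0, 0, 0, 31], [0, 0, 0, 35], [0, 0, 0, 39]]]'

```text
clock: 14.5
position: [0.5269, 0.129, 0.0751]
tool_rot: [3.141, 0.0, 2.662]
force: [-3.1, 1.0, 8.9]
grip_width: 0.0264
finger_force: 38.8
```

```bash
python3 st.py
```

```text
{'clock': 14.5, 'position': [0.5269, 0.129, 0.0751], 'tool_rot': [3.1408, 0.0005, 2.6623], 'force': [-3.1086, 1.0031, 8.9092], 'moment': [0.1596, 0.6317, 0.1296], 'grip_width': 0.0264, 'finger_force': 38.7966, 'qpos': [0.0331, 0.6635, -0.5302, 1.9181, 0.508, 0.6946, 0.288]}
```

```bash
cat > m.py <<'E'
from h import *
M=[]
for i in range(4):
    bot.grab_frame('side');s=bot.observe();M.append(np.r_[s['moment'],s['force']])
M=np.array(M);print(round(float(s['clock']),2),'yaw',round(np.degrees(s['tool_rot'][2])%360,2),'Mz',M[:,2].round(4).tolist(),'mean',M[:,2].mean().round(4),'F',M[:,3:].mean(0).round(2),'Mxy',M[:,:2].mean(0).round(3))
E
python3 m.py
```

```text
14.7 yaw 152.72 Mz [-0.0381, -0.1535, -0.0497, -0.1277] mean -0.0923 F [-2.76  0.56  7.33] Mxy [0.112 0.571]
```

carry_out --rows '[[[0, 0, 0, 3], [0, 0, 0, 6], [0, 0, 0, 8], [0, 0, 0, 10]]]'

```text
clock: 15.03
position: [0.5269, 0.1289, 0.0751]
tool_rot: [3.141, 0.0, 2.489]
force: [-3.2, 0.8, 8.0]
grip_width: 0.0266
finger_force: 39.2
```

```bash
python3 m.py
```

```text
15.23 yaw 142.72 Mz [-0.0223, -0.074, -0.0974, -0.0661] mean -0.065 F [-2.75  0.31  8.74] Mxy [0.123 0.65 ]
```

carry_out --rows '[[[0, 0, 0, 2], [0, 0, 0, 4], [0, 0, 0, 6], [0, 0, 0, 8]]]'

```text
clock: 15.57
position: [0.5269, 0.1289, 0.0751]
tool_rot: [3.141, 0.0, 2.35]
force: [-2.8, 0.6, 8.7]
grip_width: 0.0266
finger_force: 39.2
```

```bash
python3 m.py
```

```text
15.77 yaw 134.72 Mz [0.0018, -0.0477, -0.1198, -0.1208] mean -0.0716 F [-3.12  1.02  8.62] Mxy [0.102 0.693]
```

```bash
cat > r.py <<'E'
from h import *
s=bot.observe();print(round(float(s['clock']),2),'yaw',round(np.degrees(s['tool_rot'][2])%360,2),'Mz',round(float(s['moment'][2]),4),'tau7',round(float(s['joint_efforts'][6]),4),'F',np.round(s['force'],1),'qd7',round(float(s['qd'][6]),3),'q7',round(float(s['qpos'][6]),3))
E
python3 r.py
```

```text
15.77 yaw 134.72 Mz -0.1208 tau7 0.0087 F [-2.9  1.6  8.2] qd7 0.0 q7 0.038
```

carry_out --rows '[[[0, 0, 0, 1.5], [0, 0, 0, 3]]]'

```text
clock: 15.93
position: [0.5269, 0.1289, 0.0751]
tool_rot: [3.141, 0.0, 2.298]
force: [-4.2, -0.2, 10.1]
grip_width: 0.0266
finger_force: 39.2
```

```bash
python3 r.py
```

```text
15.93 yaw 131.67 Mz 0.1141 tau7 0.9104 F [-4.2 -0.2 10.1] qd7 -0.254 q7 -0.005
```

carry_out --rows '[[[0, 0, 0, 1.5], [0, 0, 0, 3]]]'

```text
clock: 16.1
position: [0.5269, 0.1289, 0.0751]
tool_rot: [3.141, 0.0, 2.246]
force: [-3.9, 1.1, 8.0]
grip_width: 0.0267
finger_force: 39.2
```

```bash
python3 r.py
```

```text
16.1 yaw 128.66 Mz 0.1313 tau7 0.729 F [-3.9  1.1  8. ] qd7 -0.247 q7 -0.046
```

carry_out --rows '[[[0, 0, 0, 1.5], [0, 0, 0, 3]]]'

```text
clock: 16.27
position: [0.5268, 0.1289, 0.0751]
tool_rot: [3.141, 0.0, 2.193]
force: [-3.4, -0.3, 9.2]
grip_width: 0.0265
finger_force: 39.2
```

```bash
python3 r.py
```

```text
16.27 yaw 125.66 Mz 0.0529 tau7 0.7253 F [-3.4 -0.3  9.2] qd7 -0.246 q7 -0.088
```

carry_out --rows '[[[0, 0, 0, 1.5], [0, 0, 0, 3]]]'

```text
clock: 16.43
position: [0.5268, 0.1289, 0.0751]
tool_rot: [3.141, 0.0, 2.141]
force: [-3.8, -0.0, 9.2]
grip_width: 0.0266
finger_force: 39.2
```

```bash
python3 r.py
```

```text
16.43 yaw 122.66 Mz 0.0828 tau7 0.7231 F [-3.8 -0.   9.2] qd7 -0.247 q7 -0.129
```

carry_out --rows '[[[0, 0, 0, 1.5], [0, 0, 0, 3], [0, 0, 0, 4.5]]]'

```text
clock: 16.68
position: [0.5269, 0.1289, 0.0751]
tool_rot: [3.141, -0.0, 2.062]
force: [-3.9, 0.8, 9.4]
grip_width: 0.0264
finger_force: 39.2
```

```bash
python3 r.py
```

```text
16.68 yaw 118.16 Mz 0.0826 tau7 0.7154 F [-3.9  0.8  9.4] qd7 -0.245 q7 -0.191
```

carry_out --rows '[[[0, 0, 0, 1.5], [0, 0, 0, 3], [0, 0, 0, 4.5]]]'

```text
clock: 16.93
position: [0.5268, 0.1289, 0.075]
tool_rot: [3.141, -0.0, 1.984]
force: [-3.4, 1.2, 9.6]
grip_width: 0.0263
finger_force: 39.2
```

```bash
python3 r.py
```

```text
16.93 yaw 113.66 Mz 0.1251 tau7 0.7083 F [-3.4  1.2  9.6] qd7 -0.245 q7 -0.253
```

carry_out --rows '[[[0, 0, 0, 1.5], [0, 0, 0, 3], [0, 0, 0, 4.5]]]'

```text
clock: 17.18
position: [0.5268, 0.1289, 0.075]
tool_rot: [3.141, -0.0, 1.905]
force: [-3.7, 0.4, 9.7]
grip_width: 0.0266
finger_force: 39.2
```

```bash
python3 r.py
```

```text
17.18 yaw 109.16 Mz 0.1111 tau7 0.7011 F [-3.7  0.4  9.7] qd7 -0.242 q7 -0.314
```

carry_out --rows '[[[0, 0, 0, 1.5], [0, 0, 0, 3], [0, 0, 0, 4.5]]]'

```text
clock: 17.43
position: [0.5268, 0.1289, 0.0751]
tool_rot: [3.141, -0.0, 1.827]
force: [-3.4, -0.5, 10.8]
grip_width: 0.0265
finger_force: 39.2
```

```bash
python3 r.py
```

```text
17.43 yaw 104.67 Mz 0.1263 tau7 0.694 F [-3.4 -0.5 10.8] qd7 -0.244 q7 -0.376
```

carry_out --rows '[[[0, 0, 0, 1.5], [0, 0, 0, 3], [0, 0, 0, 4.5]]]'

```text
clock: 17.68
position: [0.5267, 0.1288, 0.0751]
tool_rot: [3.141, -0.0, 1.748]
force: [-3.7, 0.9, 9.0]
grip_width: 0.0269
finger_force: 39.2
```

```bash
python3 r.py
```

```text
17.68 yaw 100.16 Mz 0.1039 tau7 0.687 F [-3.7  0.9  9. ] qd7 -0.241 q7 -0.437
```

carry_out --rows '[[[0, 0, 0, 1.5], [0, 0, 0, 3], [0, 0, 0, 4.5]]]'

```text
clock: 17.93
position: [0.5267, 0.1289, 0.0751]
tool_rot: [3.141, -0.0, 1.67]
force: [-4.5, -0.4, 10.3]
grip_width: 0.0265
finger_force: 39.2
```

```bash
python3 r.py
```

```text
17.93 yaw 95.67 Mz 0.1016 tau7 0.68 F [-4.5 -0.4 10.3] qd7 -0.241 q7 -0.498
```

carry_out --rows '[[[0, 0, 0, 1.5], [0, 0, 0, 3], [0, 0, 0, 4.5]]]'

```text
clock: 18.18
position: [0.5267, 0.1289, 0.0751]
tool_rot: [3.141, -0.0, 1.591]
force: [-4.9, 0.1, 10.7]
grip_width: 0.0264
finger_force: 39.3
```

```bash
python3 r.py
```

```text
18.18 yaw 91.17 Mz 0.1251 tau7 0.673 F [-4.9  0.1 10.7] qd7 -0.24 q7 -0.558
```

carry_out --rows '[[[0, 0, 0, 1.5], [0, 0, 0, 3], [0, 0, 0, 4.5]]]'

```text
clock: 18.43
position: [0.5267, 0.1288, 0.0751]
tool_rot: [3.141, -0.0, 1.513]
force: [-4.3, -0.1, 10.1]
grip_width: 0.0266
finger_force: 39.3
```

```bash
python3 r.py
```

```text
18.43 yaw 86.67 Mz 0.1633 tau7 0.6663 F [-4.3 -0.1 10.1] qd7 -0.239 q7 -0.618
```

carry_out --rows '[[[0, 0, 0, 1.5], [0, 0, 0, 3], [0, 0, 0, 4.5]]]'

```text
clock: 18.68
position: [0.5267, 0.1289, 0.075]
tool_rot: [3.141, -0.0, 1.434]
force: [-4.7, 0.7, 10.5]
grip_width: 0.0264
finger_force: 39.3
```

```bash
python3 r.py
```

```text
18.68 yaw 82.17 Mz 0.1027 tau7 0.6595 F [-4.7  0.7 10.5] qd7 -0.238 q7 -0.679
```

carry_out --rows '[[[0, 0, 0, 1.5], [0, 0, 0, 3], [0, 0, 0, 4.5]]]'

```text
clock: 18.93
position: [0.5266, 0.1289, 0.075]
tool_rot: [3.142, -0.0, 1.356]
force: [-4.9, -0.2, 11.1]
grip_width: 0.0264
finger_force: 39.3
```

```bash
python3 r.py
```

```text
18.93 yaw 77.67 Mz 0.1424 tau7 0.6525 F [-4.9 -0.2 11.1] qd7 -0.238 q7 -0.739
```

carry_out --rows '[[[0, 0, 0, 1.5], [0, 0, 0, 3], [0, 0, 0, 4.5]]]'

```text
clock: 19.18
position: [0.5266, 0.1289, 0.075]
tool_rot: [-3.142, -0.0, 1.277]
force: [-4.7, 0.4, 10.4]
grip_width: 0.0263
finger_force: 39.3
```

```bash
python3 r.py
```

```text
19.18 yaw 73.17 Mz 0.1304 tau7 0.6459 F [-4.7  0.4 10.4] qd7 -0.238 q7 -0.798
```

carry_out --rows '[[[0, 0, 0, 1.5], [0, 0, 0, 3], [0, 0, 0, 4.5]]]'

```text
clock: 19.43
position: [0.5266, 0.1289, 0.075]
tool_rot: [-3.142, -0.0, 1.198]
force: [-4.9, -0.2, 10.9]
grip_width: 0.0264
finger_force: 39.3
```

```bash
python3 r.py
```

```text
19.43 yaw 68.67 Mz 0.1252 tau7 0.6396 F [-4.9 -0.2 10.9] qd7 -0.236 q7 -0.858
```

carry_out --rows '[[[0, 0, 0, 0], [0, 0, 0, 0], [0, 0, 0, 0], [0, 0, 0, 0], [0, 0, -0.02, 0], [0, 0, -0.045, 0], [-0.03, 0.01, -0.045, -6], [-0.07, 0.022, -0.045, -13], [-0.0827, 0.0261, -0.045, -18], [-0.0827, 0.0261, -0.02, -18], [-0.0827, 0.0261, 0.01, -18], [-0.0827, 0.0261, 0.025, -18]]]' --grip 0.055

```text
clock: 20.43
position: [0.5203, 0.0413, 0.0472]
tool_rot: [-3.14, 0.0, 1.513]
force: [-0.6, 0.0, -0.4]
grip_width: 0.055
finger_force: 0.0
```

Run:
```python
from h import *
plan(.5208,.0424,.0285,86.7)
s=bot.observe();print(s['force'],s['moment'])
```

```text
at [0.5203 0.0413 0.0472] [-3.1402  0.      1.513 ] shift mm [ 1.1  0.4 18.7] twist -0.01
[-0.55377683  0.03931838 -0.3930787 ] [ 0.00432887  0.03264046 -0.05505959]
```

carry_out --rows '[[[0.001, 0.0004, 0.008, 0], [0.001, 0.0004, 0.014, 0], [0.001, 0.0004, 0.0175, 0], [0.001, 0.0004, 0.018, 0], [0.001, 0.0004, 0.018, 0]]]' --grip 0.024

```text
clock: 20.85
position: [0.5219, 0.0431, 0.032]
tool_rot: [3.141, -0.0, 1.514]
force: [-0.9, 0.6, 0.2]
grip_width: 0.0241
finger_force: 0.0
```

carry_out --rows '[[[0, 0, 0, 0], [0, 0, 0, 0], [0, 0, 0, 0], [0, 0, 0, 0]]]' --grip 0.0 --grip_force 30

```text
clock: 21.18
position: [0.5219, 0.0431, 0.0322]
tool_rot: [3.141, -0.0, 1.514]
force: [-2.1, 0.0, 5.0]
grip_width: 0.0114
finger_force: 31.4
```

```bash
python3 st.py
```

```text
{'clock': 21.1833, 'position': [0.5219, 0.0431, 0.0322], 'tool_rot': [3.1406, -0.0001, 1.5141], 'force': [-2.0981, 0.0021, 4.9959], 'moment': [-0.0028, 0.3641, 0.3151], 'grip_width': 0.0114, 'finger_force': 31.3997, 'qpos': [-0.0519, 0.6739, -0.195, 1.9928, 0.2567, 0.4971, -0.4884]}
```

carry_out --rows '[[[0, 0, -0.0004, 0], [0, 0, -0.0008, 0], [0, 0, -0.0008, 0]]]'

```text
clock: 21.43
position: [0.5215, 0.0431, 0.0324]
tool_rot: [3.142, -0.0, 1.514]
force: [-1.3, 1.9, -3.0]
grip_width: 0.0109
finger_force: 29.9
```

carry_out --rows '[[[-0.0003, 0, 0, 0], [-0.0005, 0, 0, 0], [-0.0005, 0, 0, 0]]]'

```text
clock: 21.68
position: [0.5215, 0.043, 0.0322]
tool_rot: [3.142, -0.001, 1.514]
force: [-1.9, 5.4, -0.2]
grip_width: 0.0113
finger_force: 30.1
```

carry_out --rows '[[[-0.0003, 0, 0, 0], [-0.0005, 0, 0, 0], [-0.0005, 0, 0, 0]]]'

```text
clock: 21.93
position: [0.5216, 0.0428, 0.0322]
tool_rot: [3.141, -0.001, 1.514]
force: [-2.3, 7.4, -1.6]
grip_width: 0.0116
finger_force: 30.0
```

carry_out --rows '[[[-0.0003, 0, 0, 0], [-0.0005, 0, 0, 0], [-0.0005, 0, 0, 0]]]'

```text
clock: 22.18
position: [0.5217, 0.0424, 0.0322]
tool_rot: [3.141, -0.001, 1.514]
force: [-1.2, 7.1, -2.9]
grip_width: 0.0113
finger_force: 29.9
```

carry_out --rows '[[[-0.0003, 0, 0, 0], [-0.0005, 0, 0, 0], [-0.0005, 0, 0, 0]]]'

```text
clock: 22.43
position: [0.5217, 0.0419, 0.0323]
tool_rot: [3.141, -0.001, 1.514]
force: [-0.9, 6.7, -2.1]
grip_width: 0.011
finger_force: 29.8
```

The blade slides at about 7 N pull, so it is nipped at roughly 14 N, a little high. I'll unload, let go and back the screw off about 7°.

carry_out --rows '[[[0.0005, 0, 0.0003, 0], [0.0011, 0, 0.0004, 0], [0.0011, 0, 0.0004, 0]]]'

```text
clock: 22.68
position: [0.5217, 0.0419, 0.0322]
tool_rot: [3.141, 0.0, 1.513]
force: [-2.1, 0.5, 7.3]
grip_width: 0.0111
finger_force: 31.3
```

carry_out --rows '[[[0, 0, 0, 0], [0, 0, 0, 0], [0, 0, 0, 0], [0, 0, -0.01, 0], [0, 0, -0.04, 0], [0, 0, -0.08, 0], [0, 0, -0.095, 0], [0, 0, -0.095, 0], [0, 0, -0.095, 0]]]' --grip 0.055

```text
clock: 23.43
position: [0.522, 0.042, 0.1282]
tool_rot: [3.139, -0.0, 1.513]
force: [-0.2, -0.0, 0.2]
grip_width: 0.0553
finger_force: 0.0
```

Run:
```python
from h import *
plan(.5266,.1289,.0751,86.7)
```

```text
at [0.522  0.042  0.1282] [ 3.1393e+00 -3.0000e-04  1.5133e+00] shift mm [87.  -0.4 53.1] twist 0.01
```

carry_out --rows '[[[0.03, 0, 0, 0], [0.06, 0, 0, 0], [0.08, 0, 0, 0], [0.087, -0.0004, 0, 0], [0.087, -0.0004, 0.02, 0], [0.087, -0.0004, 0.037, 0], [0.087, -0.0004, 0.047, 0], [0.087, -0.0004, 0.051, 0], [0.087, -0.0004, 0.0525, 0], [0.087, -0.0004, 0.0525, 0]]]'

```text
clock: 24.27
position: [0.5261, 0.1287, 0.0743]
tool_rot: [-3.141, 0.0, 1.513]
force: [0.4, -0.0, 0.9]
grip_width: 0.0549
finger_force: 0.0
```

carry_out --rows '[[[0, 0, 0, 0], [0, 0, 0, 0], [0, 0, 0, 0], [0, 0, 0, 0], [0, 0, 0, 0]]]' --grip 0.0 --grip_force 40

```text
clock: 24.68
position: [0.5266, 0.129, 0.0752]
tool_rot: [3.14, -0.0, 1.513]
force: [-0.3, -0.7, 5.1]
grip_width: 0.0264
finger_force: 38.9
```

carry_out --rows '[[[0, 0, 0, -1.5], [0, 0, 0, -3], [0, 0, 0, -4.5], [0, 0, 0, -6], [0, 0, 0, -7], [0, 0, 0, -7], [0, 0, 0, -7]]]'

```text
clock: 25.27
position: [0.5267, 0.129, 0.0751]
tool_rot: [3.14, -0.0, 1.636]
force: [-0.3, -0.6, 6.4]
grip_width: 0.0265
finger_force: 38.9
```

carry_out --rows '[[[0, 0, 0, 0], [0, 0, 0, 0], [0, 0, 0, 0], [0, 0, -0.005, 0], [0, 0, -0.02, 0], [0, 0, -0.04, 0], [0, 0, -0.05, 0], [0, 0, -0.05, 0]]]' --grip 0.055

```text
clock: 25.93
position: [0.5272, 0.1293, 0.1265]
tool_rot: [3.138, -0.001, 1.636]
force: [0.7, 0.7, 0.3]
grip_width: 0.055
finger_force: 0.0
```

Run:
```python
from h import *
plan(.5215,.042,.0315,86.7)
```

```text
at [0.5272 0.1293 0.1265] [ 3.1383e+00 -7.0000e-04  1.6357e+00] shift mm [-86.8 -11.3  95. ] twist 7.02
```

Turned back 7.0°. Now I'll repeat the pull test to verify.

carry_out --rows '[[[-0.035, -0.005, 0, 3], [-0.07, -0.01, 0, 7], [-0.0868, -0.0113, 0, 7], [-0.0868, -0.0113, 0.03, 7], [-0.0868, -0.0113, 0.06, 7], [-0.0868, -0.0113, 0.08, 7], [-0.0868, -0.0113, 0.09, 7], [-0.0868, -0.0113, 0.094, 7], [-0.0868, -0.0113, 0.094, 7], [-0.0868, -0.0113, 0.094, 7]]]' --grip 0.03

```text
clock: 26.77
position: [0.5208, 0.0418, 0.031]
tool_rot: [3.141, -0.0, 1.514]
force: [0.4, -0.4, -0.0]
grip_width: 0.0301
finger_force: 0.0
```

carry_out --rows '[[[0, 0, 0, 0], [0, 0, 0, 0], [0, 0, 0, 0], [0, 0, 0, 0], [0, 0, -0.0005, 0], [0, 0, -0.0005, 0]]]' --grip 0.0 --grip_force 30

```text
clock: 27.27
position: [0.5209, 0.0417, 0.0315]
tool_rot: [3.14, -0.0, 1.514]
force: [2.1, 0.6, -0.5]
grip_width: 0.0113
finger_force: 31.3
```

carry_out --rows '[[[-0.0004, 0, 0, 0], [-0.0008, 0, 0, 0], [-0.001, 0, 0, 0]]]'

```text
clock: 27.52
position: [0.521, 0.0417, 0.0314]
tool_rot: [3.14, -0.001, 1.514]
force: [0.3, 6.6, 7.5]
grip_width: 0.0115
finger_force: 32.4
```

carry_out --rows '[[[-0.0003, 0, 0, 0], [-0.0005, 0, 0, 0], [-0.0005, 0, 0, 0]]]'

```text
clock: 27.77
position: [0.5211, 0.0415, 0.0314]
tool_rot: [3.14, -0.002, 1.515]
force: [0.3, 7.9, 6.5]
grip_width: 0.0114
finger_force: 32.3
```

carry_out --rows '[[[-0.0003, 0, 0, 0], [-0.0005, 0, 0, 0], [-0.0005, 0, 0, 0]]]'

```text
clock: 28.02
position: [0.5211, 0.0411, 0.0314]
tool_rot: [3.14, -0.002, 1.515]
force: [0.2, 7.8, 5.6]
grip_width: 0.0113
finger_force: 32.2
```

carry_out --rows '[[[-0.0003, 0, 0, 0], [-0.0005, 0, 0, 0], [-0.0005, 0, 0, 0]]]'

```text
clock: 28.27
position: [0.5211, 0.0406, 0.0314]
tool_rot: [3.14, -0.002, 1.515]
force: [0.7, 8.2, 5.3]
grip_width: 0.0112
finger_force: 32.2
```

Correcting for the vertical load in the two tests (about -2 N and +6 N), both agree on friction ≈0.26 and nip ≈12–13 N, which is on target. Now I'll unload, let go and retreat.

carry_out --rows '[[[0.0007, 0, -0.0003, 0], [0.0013, 0, -0.0005, 0], [0.0013, 0, -0.0005, 0]]]'

```text
clock: 28.52
position: [0.5207, 0.0407, 0.0315]
tool_rot: [3.141, -0.0, 1.514]
force: [3.2, 3.1, 0.7]
grip_width: 0.0113
finger_force: 31.4
```

carry_out --rows '[[[0, 0, 0, 0], [0, 0, 0, 0], [0, 0, 0, 0], [0, 0, -0.01, 0], [0, 0, -0.04, 0], [0, 0, -0.08, 0], [0, 0, -0.12, 0], [0, 0, -0.16, 0], [0, 0, -0.17, 0], [0, 0, -0.17, 0]]]' --grip 0.04

```text
clock: 29.35
position: [0.5217, 0.0404, 0.2054]
tool_rot: [3.136, -0.001, 1.513]
force: [-0.4, -0.1, -0.3]
grip_width: 0.0402
finger_force: 0.0
```

Run:
```python
from h import *
f=bot.grab_frame('wrist');a=f['pixels'][0:340,160:480];save(cv2.resize(a,(640,680),interpolation=2)[:600],'w6.png')
```

```text
(no output)
```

View pics/w6.png

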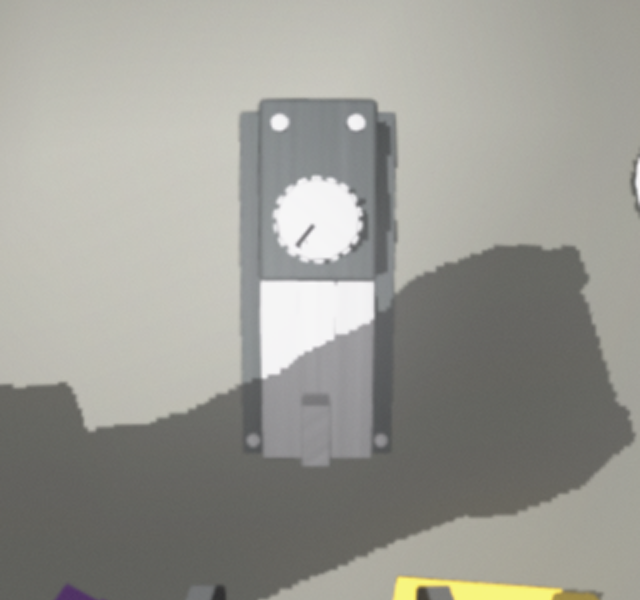

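The blade sits centred on the bed with its block at (315,430). The screw pointer has turned about 116° clockwise net, as commanded, and the gripper is clear. Handing in.

```bash
python3 -c "
from workcell import bot
print(bot.job_done())"
```

```text
the job is handed in; nothing more can be done
None
```

I handed the job in with the thin gauge slid home under the foot and nipped: two pull tests put the nip at about 12–13 N (a sliding pull of about 6.5 N), those tests drew the tip back about 2–3 mm from the stop, the gripper is clear, and I touched nothing else; no verdict came back.

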